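Hang the spice rack on both sprung hooks

ROBOT

A 7-joint arm with a two-finger parallel gripper is mounted at the origin on the work surface. World frame = base frame: x ahead of the robot, y to its left, z up, the work surface at z = 0. Lengths are in m, angles in rad, forces in N, time in s.
With the tool pointing down it reaches from about 0.4 to 0.875 m from the base axis. Payload 19.3 kg.
Tool frame: the origin (TCP) lies at the very end of the fingers, on their centre line; the grasp point (between the pads) lies 19 mm behind it; z points along the fingers, y is the direction in which the jaws open and shut (so a half turn about z gives the same grasp; the last joint's range is limited). The gripper opens to 85 mm and grips with 20 to 120 N. Pads are 22 mm wide; open, the fingers measure 114 mm over their backs; the gripper's body (76 mm by 85 mm) begins 54 mm behind the grasp point. The pads swing forward as they close: fully open they stand 13 mm farther back than shut.
Start: joints at [-1.311, 0.521, -0.036, 1.599, 0.021, 1.021, -0.113], TCP at [0.202, 0.591, 0.231] pointing down, gripper open.
Joint ranges: [-2.91, 2.91], [-0.3, 2.13], [-1.5, 1.42], [0.17, 2.43], [-1.26, 4.41], [0.16, 1.93], [-2.52, 2.52]. Speed limits (rad/s): [1.89, 1.89, 2.39, 2.39, 3.01, 3.01, 3.01].

INTERFACE

Orientations are given as [roll, pitch, yaw] about the fixed x, y, z axes, in that order (R = Rz(yaw) Ry(pitch) Rx(roll)).
In Python, from workcell import bot, grab_frame, calibration, workorder gives the robot as it stands.
- The arm moves only by the tool move_arm, never from a script. Its arguments are lists of equal length, an entry for each row: "jaw": the closure in counts, from 0 (fully open) to 255 (shut); "dp": the shift along the tool's x, y, z in units of 800 mm (1.0 is 800 mm), a list of three; "rotation": the turn, a rotation vector about the tool's x, y, z in units of pi rad (1.0 is pi rad), a list of three. In form: {"jaw": [jaw, ...], "dp": [[dx, dy, dz], ...], "rotation": [[rx, ry, rz], ...]}. A call has 1 to 10 rows; each row shifts and turns the commanded pose from where the row before left it, along the tool's axes as they then stand; what a row does not reach is not made up. A row lasts 1/8 s, in which the tool goes at most 62.5 mm and 10.7 degrees, less where a joint would pass 70% of its speed; a pose out of reach is approached as far as the arm can. A call with a number of a shift or a turn outside -1 to 1 is refused whole. A call with a gripper value outside its range is refused whole. The fingers move at their own pace and stop on an object; "squeeze" is the grip in N (left out, the last holds). Time passes only in rows, so rows that do not move let the fingers close. It gives the time, the measured TCP pose, the force and the opening at its end, in the units of the state.
- bot.observe(): the state, without advancing time (a new reading comes with each control period).
- grab_frame(name): name is "scene" or "top" or "wrist"; returns the picture (400x640x3 uint8, blue, green, red); there is no depth.
- calibration(name): a dict with "camera_matrix" (3x3 intrinsics, pixels), "T" (4x4, takes a point from camera to world coordinates). Camera axes: x right, y down, z forward; pixel columns grow to the right and rows downward; lengths in m; the calibration is good to about 2 mm. A picture is of the moment at which its call begins: read the wrist's pose just before it. calibration takes no time and is no camera call; for the wrist camera it gives the pose at the moment of the call.
- workorder.job_done(): hands the job in, once; it reports no verdict.
The state is a dict: "clock": time; "qpos": joint angles; "qd": joint speeds; "joint_efforts": joint torques, N m; "position": TCP position; "tool_rot": TCP orientation; "force": force on the tool from outside, world axes, zero at the start; "moment": the same for the moment, N m; "grip_width": finger opening in m.
Only numpy, scipy, OpenCV 4.12 (cv2) and the standard library are available. Lean on these libraries where they do the work, as an engineer would, in place of code of your own. Each camera call takes 0.05 s, during which the arm holds its last target. There are 200 camera calls.

TASK

Pick up the empty green spice rack by the wooden grip on its top rod and hang it by that rod in both hooks of the counter stand, to clear the counter. The two hooks sit at slightly different heights that you cannot know beforehand, so before letting go press the rod gently down and level it to them by feel until both hooks bear weight together for about a second, never forcing either one, and only then release it and leave it hanging still. Leave the kettle, bowls, cup, jar, spoon and little blue bowl where they are.

Things in the scene. Friction and masses are not known exactly. Their poses are not given: they have to be found in the camera images.
- rack: Loose green spice rack, 0.33 to 0.55 kg: open tray 70 (x) x 250 (y) x 35 mm high, wire triangles at both ends, and above it a steel rod 10 mm thick, 256 mm long, along y, axis 150 mm above the underside. Origin: centre of the underside; z up. Half a turn makes no difference. The rod's middle 70 mm is a wooden grip block 16 mm thick (x), from 138 to 168 mm above the underside.
- rack_grip (a point): Point on the rod's axis in the middle of the wooden grip, 150 mm above the rack's underside; axes as rack.
- stand: Fixed dark wooden base 135 mm (x, -60 to +75) by 270 mm (y), 15 mm high, with two posts. Origin on the counter straight below the middle between the hook seats. -x is its open front, facing roughly to the robot; the posts stand 60 mm to +x of the origin, a thin crossbar between them 60 mm up. Nothing else stands between the posts or before the hooks.
- seat_mid (a point): Fixed point 215 mm above the counter, midway between the two seats: where the middle of the rod's axis lies if both hooks are at mid height. Axes as stand: x from the open front towards the posts, y from the right seat to the left. The tray must pass below the hooks and the rod over their tips: come in from the front (-x), then lower.
- post_left: Fixed steel post 16 mm thick, 270 mm tall, carrying the left hook, whose seat is 90 mm to the stand's +y. Origin on the counter below the seat (the post is 60 mm to +x of it). The hook, an 8 mm bar, runs from the post to -x, dips into a cup 14 mm wide at the floor, 28 mm at the mouth, and ends in an upturned tip. It is sprung: gives 1 mm per 5 N pressed down.
- post_right: The same post and hook, seat 90 mm to the stand's -y; its hook height is its own and also not reported.
- seat_left (a point): Left hook's seat (rod axis when hung) at mid height, 215 mm up; a fixed point. The hook was set by hand up to 14 mm above or below this, independently of the other hook; NO reading reports it: it must be felt. From the true seated rod axis the hook reaches 32 mm up (tip, and arm to the post) and 13 mm down.
- seat_right (a point): The same point for the right hook; its true seat too lies up to 14 mm above or below, unreported. The hooks are light: a few newtons on each is plenty, 15 N on either is forcing it.
- kettle: Bystander: tall cream kettle 160 mm across, 240 mm tall, at the right of the counter. Origin under its centre.
- bowls: Bystander: stack of three nesting steel bowls, 190 mm across, 95 mm high, at the left. Origin under its centre.
- measuring_cup: Bystander: blue plastic measuring cup 72 mm across, 75 mm tall, with a handle, at the back near the middle. Origin under its centre.
- jar: Bystander: glass flip-top jar with metal clasp, 90 mm across, 140 mm tall, at the back. Origin under its centre.
- spoon: Bystander: wooden spoon lying flat, roughly along y, between the robot and the rack. Origin at its underside.
- pinch_bowl: Bystander: small blue ceramic bowl 90 mm across, 40 mm tall, at the back. Origin under its centre.

How it is judged:
On the way, in this order (a step that is already met when the one before it is completed fails the run):
1. the rack is lifted clear of the counter in the gripper (height (world z) of rack above 0.03 m and contact force between the fingers and rack above 1 N), for 0.2 s.
2. while the gripper still holds the rack, its rod lies in both hooks and each hook bears more than 1 N, for half a second (contact force between rack and post_left above 1 N and contact force between rack and post_right above 1 N and contact force between the fingers and rack above 1 N and x of rack_grip in the frame of seat_mid between -0.012 and 0.012 m and y of rack_grip in the frame of seat_mid between -0.022 and 0.022 m and z of rack_grip in the frame of seat_mid between -0.018 and 0.018 m and angle between the y axis of rack and the y axis of stand, either way round below 0.22 rad), for 0.5 s.
At the end, for the whole second after the job is handed in: The rack hangs by its rod in both hooks, each bearing more than 0.5 N: the middle of the rod within 12 mm (x), 22 mm (y) and 18 mm (z) of the mid-height point between the seats, the rod within 0.22 rad of the hooks' line; it is released and at rest (under 20 mm/s and 0.15 rad/s) (contact force between rack and post_left above 0.5 N and contact force between rack and post_right above 0.5 N and x of rack_grip in the frame of seat_mid between -0.012 and 0.012 m and y of rack_grip in the frame of seat_mid between -0.022 and 0.022 m and z of rack_grip in the frame of seat_mid between -0.018 and 0.018 m and angle between the y axis of rack and the y axis of stand, either way round below 0.22 rad and linear speed of rack below 0.02 m/s and angular speed of rack below 0.15 rad/s and contact force between the fingers and rack below 0.05 N); the robot touches nothing.
It fails at once if a hook is forced: more than 15 N between the rack and the left post and hook (contact force between rack and post_left above 15 N).
It fails at once if a hook is forced: more than 15 N between the rack and the right post and hook (contact force between rack and post_right above 15 N).
It fails at once if a bystander is moved by more than 25 mm (distance of any of kettle, bowls, measuring_cup, jar, spoon, pinch_bowl from where it was at the start of the episode above 0.025 m).
It also fails if it takes over 72 s, if anything falls off the work surface, if the arm or the gripper's body presses on something with over 40 N, if the wrist force passes 120 N, or if a joint passes its speed limit or range.

## Working session

There is one attempt and no reset: what is moved stays moved. The work goes in short steps, Python scripts to look and compute and a tool call to move; the robot and the scene stay as the last step left them, time stands still between calls to the robot, and variables do not carry over. Pictures are saved under pics/ and viewed, about 8 in all and at most 12, crops included, and the job is handed in when it is done.

Besides the shell and the picture viewer there is one more tool, called after ">>>" by a JSON object that holds its "op" and its "data". move_arm: Moves the arm, as the interface text tells. Shifts and turns lie within -1 to 1; 1 stands for 800 mm of shift or pi rad of turn. Its arguments: {"type":"object","properties":{"jaw":{"type":"array","items":{"type":"number"}},"dp":{"type":"array","items":{"type":"array","items":{"type":"number","minimum":-1,"maximum":1}}},"rotation":{"type":"array","items":{"type":"array","items":{"type":"number","minimum":-1,"maximum":1}}},"squeeze":{"type":"number"}},"required":["jaw","dp","rotation"]}

```bash
mkdir -p pics; python3 - <<'E'
from workcell import bot, grab_frame, calibration
import cv2, numpy as np
print(bot.observe())
for n in ("scene","top"):
    cv2.imwrite(f"pics/{n}0.png",grab_frame(n)); c=calibration(n); print(n,np.round(c["camera_matrix"],1).tolist(),np.round(c["T"],3).tolist())
E
```

```text
{'clock': 0.0, 'qpos': array([-1.31117214,  0.52201437, -0.03630712,  1.59998538,  0.02121404,
        1.02110428, -0.11277579]), 'qd': array([-0.00112417, -0.0007197 ,  0.00082273,  0.00021833,  0.00066283,
        0.00113212,  0.00114293]), 'joint_efforts': array([ 1.04256262e-03, -9.27120423e+01,  1.98006749e+00, -3.69912958e+01,
        1.76714215e-02,  8.51503573e-03, -3.80683321e-05]), 'position': array([0.20236575, 0.59098392, 0.23073384]), 'tool_rot': array([-3.14047117e+00,  1.02168530e-04,  2.81177211e+00]), 'force': array([ 0.07122768, -0.98094193, -1.27278503]), 'moment': array([ 0.00082219, -0.00137022, -0.04533596]), 'grip_width': 0.08518515802814224}
scene [[407.5, 0.0, 317.5], [0.0, 407.5, 206.8], [0.0, 0.0, 1.0]] [[0.824, 0.287, -0.488, 1.297], [0.566, -0.451, 0.69, -0.999], [-0.022, -0.845, -0.534, 0.944], [0.0, 0.0, 0.0, 1.0]]
top [[514.5, 0.0, 324.1], [0.0, 514.5, 199.8], [0.0, 0.0, 1.0]] [[0.002, -0.986, 0.167, 0.341], [-1.0, -0.004, -0.011, 0.015], [0.011, -0.167, -0.986, 1.655], [0.0, 0.0, 0.0, 1.0]]
```

View pics/scene0.png

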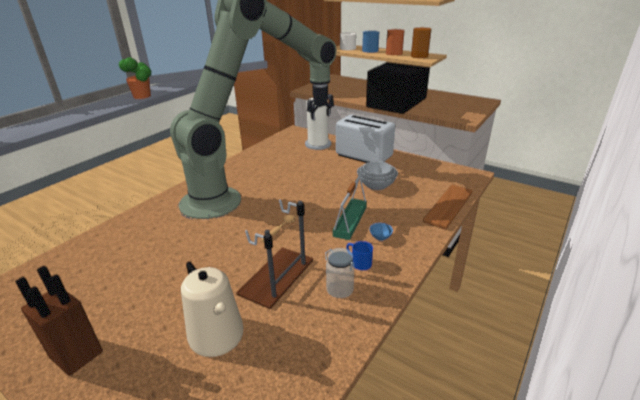

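View pics/top0.png

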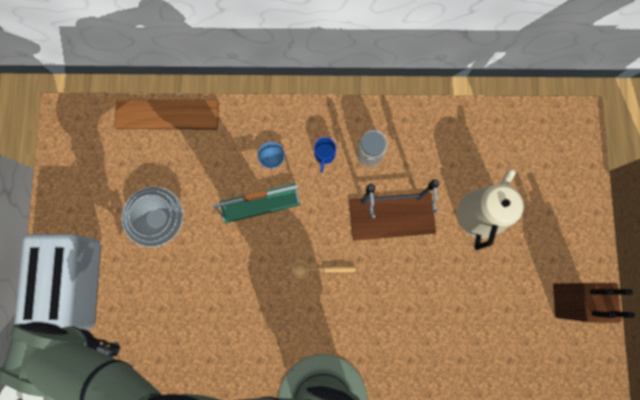

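The scene view shows the green rack at about (350,212), its grip at (351,188), and the stand at (275,275). In the top view the rack spans (220,212) to (298,195), its grip is near (257,196), and the stand base is at (350–435, 193–240). Next I'll measure these.

```bash
cat > h.py <<'E'
import numpy as np, cv2
from workcell import bot, grab_frame, calibration
from scipy.spatial.transform import Rotation as R
def ray(n,px,z,c=None):
    c=c or calibration(n); T=np.array(c["T"]); K=np.array(c["camera_matrix"])
    px=np.atleast_2d(px).astype(float)
    d=(T[:3,:3]@np.linalg.inv(K)@np.c_[px,np.ones(len(px))].T).T
    o=T[:3,3]; return o+d*((z-o[2])/d[:,2])[:,None]
def proj(n,P,c=None):
    c=c or calibration(n); T=np.linalg.inv(c["T"]); K=np.array(c["camera_matrix"])
    p=K@(T[:3,:3]@np.atleast_2d(P).T+T[:3,3:]); return (p[:2]/p[2]).T
def plan(goal_p,goal_yaw,rpy=None):
    s=bot.observe(); r=R.from_euler('xyz',s["tool_rot"])
    g=R.from_euler('xyz',rpy if rpy is not None else [np.pi,0,goal_yaw])
    print("dp tool/0.8",np.round(r.inv().apply(np.array(goal_p)-s["position"])/.8,4),"rot/pi",np.round((r.inv()*g).as_rotvec()/np.pi,4))
E
python3 - <<'E'
from h import *
im=cv2.imread("pics/top0.png"); hsv=cv2.cvtColor(im,cv2.COLOR_BGR2HSV)
def big(m,x0,y0,x1,y1):
    k=np.zeros_like(m);k[y0:y1,x0:x1]=m[y0:y1,x0:x1]
    c=max(cv2.findContours(k,cv2.RETR_EXTERNAL,cv2.CHAIN_APPROX_NONE)[0],key=cv2.contourArea);return c[:,0,:]
g=big(cv2.inRange(hsv,(60,80,30),(95,255,255)),200,170,320,235)
print("sample base",hsv[220,400],"grip",hsv[196,257],"table",hsv[260,400],"tray",hsv[206,260])
for z in (0.0,.035):
    w=ray("top",g,z)[:,:2].astype(np.float32); print("tray",z,cv2.minAreaRect(w))
b=big(cv2.inRange(hsv,(0,80,20),(15,255,125)),335,180,450,250)
w=ray("top",b,.015)[:,:2].astype(np.float32); r=cv2.minAreaRect(w);print("base",r,cv2.boxPoints(r))
o=im[170:250,200:460]; cv2.drawContours(im,[g.reshape(-1,1,2)],-1,(0,0,255),1);cv2.drawContours(im,[b.reshape(-1,1,2)],-1,(255,255,0),1)
o=np.vstack([cv2.resize(i[170:250,200:460],None,fx=3,fy=3,interpolation=cv2.INTER_CUBIC) for i in (cv2.imread("pics/top0.png"),im)])
cv2.imwrite("pics/c1.png",o)
E
```

```text
sample base [ 11 158 105] grip [ 13 162 148] table [ 15 129 180] tray [ 77 118  91]
tray 0.0 ((0.603508710861206, 0.20564799010753632), (0.053843386471271515, 0.24444793164730072), 13.60048770904541)
tray 0.035 ((0.5979627370834351, 0.20161423087120056), (0.052704595029354095, 0.23927786946296692), 13.600480079650879)
base ((0.5808864831924438, -0.22120070457458496), (0.16076034307479858, 0.2742490768432617), 3.771441698074341) [[ 0.49166083 -0.08966026]
 [ 0.50969994 -0.36331543]
 [ 0.67011213 -0.35274115]
 [ 0.652073   -0.07908598]]
```

View pics/c1.png

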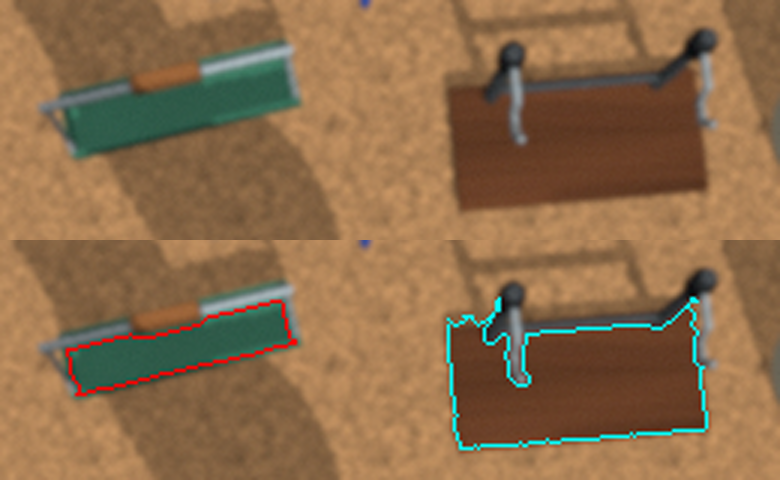

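The crop shows the rod ends at about (214,206) and (297,186), the grip centre near (256,196), the base's front corners at (353.5,239) and (436,233), and the post tops at (371,187) and (434,183).

```bash
python3 - <<'E'
from h import *
a=ray("top",[[214,205.7],[297,186.3]],.15); print("rod ends",a.round(4),np.linalg.norm(a[1]-a[0]),a.mean(0),"grip",ray("top",[[255.7,195.7]],.162))
print("yaw of rack y:",np.arctan2(*(a[0]-a[1])[[1,0]]))
b=ray("top",[[353.5,239.3],[436,232.8],[349,199.3]],.015); print("base",b.round(4),np.linalg.norm(b[1]-b[0]))
u=b[0]-b[1];u/=np.linalg.norm(u); ya=np.arctan2(u[1],u[0])
# stand x axis
xs=np.array([u[1],-u[0],0]); print("from base: origin",(b[0]+b[1])/2+.06*xs,"yaw x",ya-np.pi/2)
p=ray("top",[[370.7,187.3],[434.3,183.3]],.265); v=p[0]-p[1];L=np.linalg.norm(v);v/=L;xs2=np.array([v[1],-v[0],0])
print("posts",p.round(4),L,"origin",p.mean(0)-.06*xs2,"yaw",np.arctan2(v[1],v[0])-np.pi/2)
E
```

```text
rod ends [[0.5778 0.3237 0.15  ]
 [0.6374 0.0793 0.15  ]] 0.2515511150238813 [0.60760737 0.20148851 0.15      ] grip [[0.60626098 0.19993567 0.162     ]]
yaw of rack y: 1.8096661707104065
base [[ 0.4923 -0.0972  0.015 ]
 [ 0.5141 -0.3621  0.015 ]
 [ 0.6218 -0.0836  0.015 ]] 0.26576600231428527
from base: origin [ 0.56298402 -0.224745    0.015     ] yaw x 0.08201735104077201
posts [[ 0.6129 -0.1286  0.265 ]
 [ 0.6249 -0.3046  0.265 ]] 0.17643319557586265 origin [ 0.55903909 -0.22068569  0.265     ] yaw 0.06841152333029688
```

```bash
python3 - <<'E'
from h import *
plan([.607,.2005,.235],1.81)
E
```

```text
dp tool/0.8 [-0.6367 -0.298  -0.0049] rot/pi [-3.000e-04  2.000e-04  3.189e-01]
```

>>> {"op": "move_arm", "data": {"jaw": [0, 0, 0, 0, 0, 0, 0, 0, 0, 0], "dp": [[-0.0637, -0.0298, -0.0005], [-0.0637, -0.0298, -0.0005], [-0.0637, -0.0298, -0.0005], [-0.0637, -0.0298, -0.0005], [-0.0637, -0.0298, -0.0005], [-0.0637, -0.0298, -0.0005], [-0.0637, -0.0298, -0.0005], [-0.0637, -0.0298, -0.0005], [-0.0637, -0.0298, -0.0005], [-0.0637, -0.0298, -0.0005]], "rotation": [[0, 0, 0], [0, 0, 0], [0, 0, 0], [0, 0, 0], [0, 0, 0], [0, 0, 0], [0, 0, 0], [0, 0, 0], [0, 0, 0], [0, 0, 0]], "squeeze": 60}}

```text
clock: 1.35
position: [0.6083, 0.1993, 0.2351]
tool_rot: [-3.141, -0.0, 2.812]
force: [0.1, 0.4, -0.2]
grip_width: 0.0855
```

>>> {"op": "move_arm", "data": {"jaw": [0, 0, 0, 0, 0, 0, 0, 0], "dp": [[0, 0, 0], [0, 0, 0], [0, 0, 0], [0, 0, 0], [0, 0, 0], [0, 0, 0], [0, 0, 0], [0, 0, 0]], "rotation": [[0, 0, 0.0532], [0, 0, 0.0532], [0, 0, 0.0532], [0, 0, 0.0532], [0, 0, 0.0532], [0, 0, 0.0529], [0, 0, 0], [0, 0, 0]]}}

```text
clock: 2.35
position: [0.6072, 0.2007, 0.2351]
tool_rot: [-3.141, 0.0, 1.814]
force: [-1.0, 0.2, -0.5]
grip_width: 0.0851
```

```bash
python3 - <<'E'
from h import *
s=bot.observe(); print(s); c=calibration("wrist"); im=grab_frame("wrist"); cv2.imwrite("pics/w1.png",im)
print(c)
print(proj("wrist",[.607,.2005,.162],c)); plan([.607,.2005,.133],1.81)
E
```

```text
{'clock': 2.35, 'qpos': array([-0.61854496,  0.56206197,  0.31752797,  1.56740717, -0.193633  ,
        1.04359892, -0.0058472 ]), 'qd': array([ 0.00630842, -0.00288618, -0.00230666, -0.00246494, -0.00106413,
       -0.00236872, -0.00940454]), 'joint_efforts': array([-4.94978931e-01, -9.27210975e+01,  1.02535799e+01, -3.67880523e+01,
       -1.74718344e-02,  6.26417212e-03, -1.61782410e-01]), 'position': array([0.60724387, 0.20069311, 0.23510737]), 'tool_rot': array([-3.14123820e+00,  1.32619933e-04,  1.81386005e+00]), 'force': array([-0.99021738,  0.16845072, -0.51485595]), 'moment': array([-0.04160379, -0.01872099,  0.02230207]), 'grip_width': 0.0851192462062783}
{'camera_matrix': array([[298.06571301,   0.        , 320.6054216 ],
       [  0.        , 298.06571301, 201.54872513],
       [  0.        ,   0.        ,   1.        ]]), 'T': array([[ 9.70573446e-01,  2.31985025e-01,  6.45765749e-02,
         5.91431632e-01],
       [ 2.40805092e-01, -9.34681341e-01, -2.61502768e-01,
         2.67191111e-01],
       [-3.06206536e-04,  2.69358011e-01, -9.63040066e-01,
         3.77851322e-01],
       [ 0.00000000e+00,  0.00000000e+00,  0.00000000e+00,
         1.00000000e+00]])}
[[319.44220578 211.82841792]]
dp tool/0.8 [-1.000e-04 -3.000e-04  1.277e-01] rot/pi [-0.0001  0.      0.001 ]
```

View pics/w1.png

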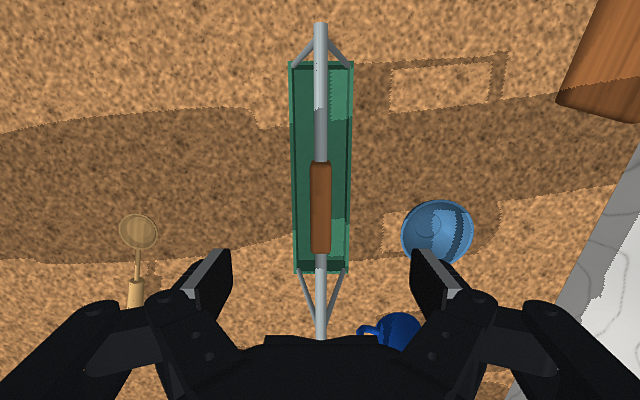

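The wrist view shows the grip between rows 162 and 253 at columns 310–331, aligned with the jaws and almost exactly where I predicted it.

```bash
python3 - <<'E'
from h import *
a=ray("wrist",[[320.5,162],[320.5,253]],.167); print(a.round(4),a.mean(0),np.linalg.norm(a[0]-a[1]))
E
```

```text
[[0.5986 0.2381 0.167 ]
 [0.6155 0.1698 0.167 ]] [0.60702345 0.20393746 0.167     ] 0.07034090598875536
```

>>> {"op": "move_arm", "data": {"jaw": [0, 0, 0, 0, 0, 0], "dp": [[0, 0, 0.0255], [0, 0, 0.0255], [0, 0, 0.0255], [0, 0, 0.0255], [0, 0, 0.0255], [0, 0, 0]], "rotation": [[0, 0, 0], [0, 0, 0], [0, 0, 0], [0, 0, 0], [0, 0, 0], [0, 0, 0]]}}

```text
clock: 3.15
position: [0.6066, 0.2004, 0.1321]
tool_rot: [-3.139, 0.0, 1.812]
force: [-0.4, 0.1, 0.5]
grip_width: 0.0854
```

>>> {"op": "move_arm", "data": {"jaw": [255, 255, 255, 255, 255, 255, 255, 255], "dp": [[0, 0, 0], [0, 0, 0], [0, 0, 0], [0, 0, 0], [0, 0, 0], [0, 0, 0], [0, 0, 0], [0, 0, 0]], "rotation": [[0, 0, 0], [0, 0, 0], [0, 0, 0], [0, 0, 0], [0, 0, 0], [0, 0, 0], [0, 0, 0], [0, 0, 0]], "squeeze": 60}}

```text
clock: 4.15
position: [0.6074, 0.2008, 0.1337]
tool_rot: [3.141, -0.0, 1.81]
force: [-2.4, -0.1, 5.1]
grip_width: 0.0157
```

>>> {"op": "move_arm", "data": {"jaw": [255, 255, 255, 255, 255, 255, 255, 255], "dp": [[0, 0, -0.01], [0, 0, -0.03], [0, 0, -0.03], [0, 0, -0.03], [0, 0, -0.03], [0, 0, -0.03], [0, 0, 0], [0, 0, 0]], "rotation": [[0, 0, 0], [0, 0, 0], [0, 0, 0], [0, 0, 0], [0, 0, 0], [0, 0, 0], [0, 0, 0], [0, 0, 0]]}}

```text
clock: 5.15
position: [0.6068, 0.2006, 0.2603]
tool_rot: [-3.14, 0.0, 1.81]
force: [0.4, 0.2, -5.8]
grip_width: 0.0151
```

```bash
python3 - <<'E'
from h import *
s=bot.observe(); print(s["position"],s["force"],s["moment"],s["tool_rot"])
plan([.44,.2,.262],1.646)
plan([.44,-.232,.262],1.646)
E
```

```text
[0.60682688 0.20062046 0.26025955] [ 0.42879379  0.17798072 -5.77842923] [-0.02848639 -0.00257979 -0.01214445] [-3.14025278e+00  1.47251595e-04  1.80999649e+00]
dp tool/0.8 [ 0.0487 -0.2028 -0.0019] rot/pi [-0.0004  0.0001  0.0522]
dp tool/0.8 [-0.476  -0.3307 -0.0017] rot/pi [-0.0004  0.0001  0.0522]
```

>>> {"op": "move_arm", "data": {"jaw": [255, 255, 255, 255, 255], "dp": [[0.0122, -0.0507, -0.0005], [0.0122, -0.0507, -0.0005], [0.0122, -0.0507, -0.0005], [0.0122, -0.0507, -0.0005], [0, 0, 0]], "rotation": [[0, 0, 0], [0, 0, 0], [0, 0, 0], [0, 0, 0], [0, 0, 0]]}}

```text
clock: 5.78
position: [0.4378, 0.2002, 0.2623]
tool_rot: [-3.139, -0.0, 1.812]
force: [0.7, 0.6, -4.5]
grip_width: 0.0152
```

>>> {"op": "move_arm", "data": {"jaw": [255, 255, 255, 255, 255, 255, 255, 255, 255, 255], "dp": [[-0.0525, -0.0128, 0], [-0.0525, -0.0128, 0], [-0.0525, -0.0128, 0], [-0.0525, -0.0128, 0], [-0.0525, -0.0128, 0], [-0.0525, -0.0128, 0], [-0.0525, -0.0128, 0], [-0.0525, -0.0128, 0], [-0.0525, -0.0128, 0], [-0.0525, -0.0128, 0]], "rotation": [[0, 0, 0], [0, 0, 0], [0, 0, 0], [0, 0, 0], [0, 0, 0], [0, 0, 0], [0, 0, 0], [0, 0, 0], [0, 0, 0], [0, 0, 0]]}}

```text
clock: 7.02
position: [0.4404, -0.2338, 0.2622]
tool_rot: [-3.141, 0.0, 1.81]
force: [0.9, 0.8, -5.2]
grip_width: 0.0153
```

>>> {"op": "move_arm", "data": {"jaw": [255, 255, 255, 255, 255], "dp": [[0, 0, 0], [0, 0, 0], [0, 0, 0], [0, 0, 0], [0, 0, 0]], "rotation": [[0, 0, 0.0261], [0, 0, 0.0261], [0, 0, 0], [0, 0, 0], [0, 0, 0]]}}

```text
clock: 7.65
position: [0.4405, -0.2321, 0.2628]
tool_rot: [-3.142, 0.0, 1.647]
force: [0.4, -0.2, -5.7]
grip_width: 0.0154
```

```bash
python3 - <<'E'
from h import *
s=bot.observe(); print(s["position"],s["force"],s["moment"],s["tool_rot"],s["qpos"])
im=grab_frame("wrist"); cv2.imwrite("pics/w2.png",im); cv2.imwrite("pics/top2.png",grab_frame("top"));cv2.imwrite("pics/scene2.png",grab_frame("scene"))
c=calibration("wrist"); np.savez("w2.npz",**c)
E
```

```text
[ 0.44048526 -0.23210612  0.26282339] [ 0.38847091 -0.2467539  -5.65223442] [-0.01490033 -0.04447969 -0.00822031] [-3.14151862e+00  7.24961675e-05  1.64709808e+00] [-0.09847011  0.32475307  0.59313964  1.91206416 -0.21803307  0.96855201
  0.67120843]
```

View pics/w2.png

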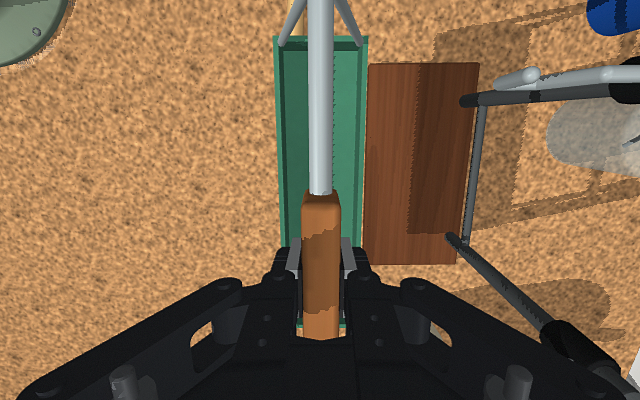

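In the wrist view the whole base is visible, with corners at (370,63), (480,63), (456,264) and (365,264). The left hook tip is near (530,75), and the grip is held squarely between the pads.

```bash
python3 - <<'E'
from h import *
im=cv2.imread("pics/w2.png"); c=dict(np.load("w2.npz"))
hsv=cv2.cvtColor(im,cv2.COLOR_BGR2HSV)
m=cv2.inRange(hsv,(0,80,20),(12,255,130)); m[:, :368]=np.where(np.arange(400)[:,None]<0,m[:,:368],0) if 0 else m[:,:368]
px=np.array([[370,63],[479.5,63],[456,264],[365,264]],np.float32)
g=cv2.cvtColor(im,cv2.COLOR_BGR2GRAY); px=cv2.cornerSubPix(g,px.reshape(-1,1,2),(5,5),(-1,-1),(3,30,.01))[:,0]; print(px)
b=ray("w",px,.015,c); print(b.round(4))
L=lambda i,j:np.linalg.norm(b[i]-b[j]); print(L(0,1),L(3,2),L(0,3),L(1,2))
u=(b[0]-b[3])+(b[1]-b[2]); u/=np.linalg.norm(u); x=np.array([u[1],-u[0],0]); print("origin",b.mean(0)-.0075*x,"yaw",np.arctan2(x[1],x[0]))
# rod line at axis height
rz=bot.observe()["position"][2]+.0163
r=ray("w",[[320,0],[320,190]],rz,c); print("rod pts",r.round(4), "yaw", np.arctan2(*(r[0]-r[1])[[1,0]])-np.pi/2)
E
```

```text
[[369.15155   62.64002 ]
 [479.7805    62.224148]
 [455.933    263.23172 ]
 [369.44818  264.8918  ]]
[[ 0.4894 -0.0952  0.015 ]
 [ 0.6221 -0.0847  0.015 ]
 [ 0.6461 -0.3503  0.015 ]
 [ 0.5219 -0.3623  0.015 ]]
0.1331530363977001 0.12485671237278989 0.2691148552856167 0.2666988446638208
origin [ 0.56241058 -0.22390573  0.015     ] yaw 0.10580612124246346
rod pts [[ 0.4325 -0.1218  0.2792]
 [ 0.4379 -0.1939  0.2792]] yaw 0.0751712413853094
```

```bash
python3 - <<'E'
from h import *
plan([.561,-.227,.263],1.656)
E
```

```text
dp tool/0.8 [-5.000e-03  1.507e-01 -1.000e-04] rot/pi [ 0.     0.    -0.003]
```

>>> {"op": "move_arm", "data": {"jaw": [255, 255, 255, 255, 255, 255, 255, 255, 255], "dp": [[-0.0007, 0.02, 0], [-0.0007, 0.025, 0], [-0.0007, 0.025, 0], [-0.0007, 0.025, 0], [-0.0007, 0.025, 0], [-0.0007, 0.02, 0], [-0.0007, 0.0107, 0], [0, 0, 0], [0, 0, 0]], "rotation": [[0, 0, -0.003], [0, 0, 0], [0, 0, 0], [0, 0, 0], [0, 0, 0], [0, 0, 0], [0, 0, 0], [0, 0, 0], [0, 0, 0]]}}

```text
clock: 8.93
position: [0.5605, -0.2261, 0.2629]
tool_rot: [-3.141, -0.0, 1.655]
force: [0.4, -0.5, -4.6]
grip_width: 0.0147
```

```bash
python3 - <<'E'
from h import *
s=bot.observe(); print(s["position"],s["force"],s["moment"],s["tool_rot"])
w=grab_frame("wrist"); cv2.imwrite("pics/w3.png",w); t=grab_frame("top"); sc=grab_frame("scene")
np.savez("w3.npz",**calibration("wrist"))
cv2.imwrite("pics/m3.png",np.hstack([cv2.resize(t[150:250,330:460],None,fx=3,fy=3),cv2.resize(sc[180:310,230:350],(360,390))[:300]]))
plan([.561,-.227,.263],1.656)
E
```

```text
[ 0.56046718 -0.22613615  0.26290541] [ 0.40444389 -0.52786639 -4.55770947] [-0.04426967  0.03289857  0.00227737] [-3.14131907e+00 -2.20682022e-05  1.65508555e+00]
dp tool/0.8 [-0.0012  0.0004  0.0001] rot/pi [ 0.0001 -0.     -0.0003]
```

View pics/w3.png

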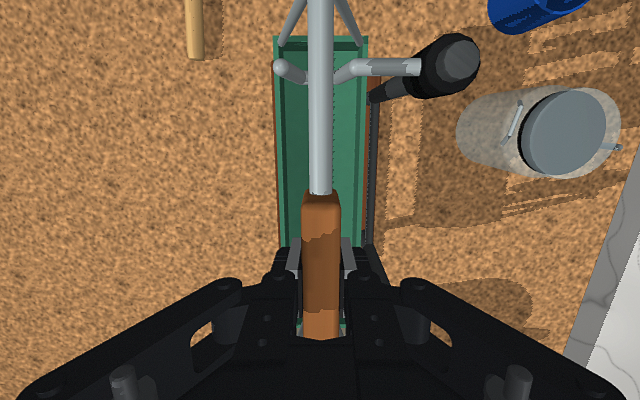

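View pics/m3.png

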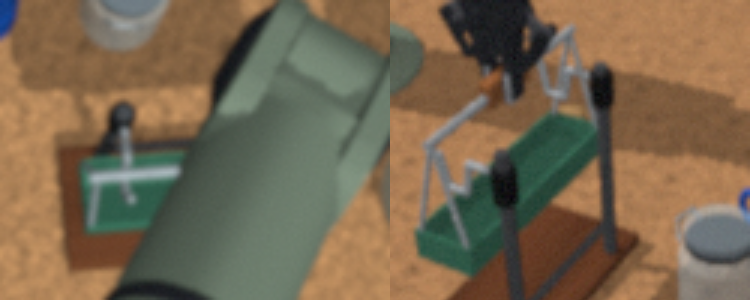

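The rod is centred over the left cup: tip at column 283, arm bend at column 352, rod at column 320. The scene crop shows the rod above both hooks with the tray in front of the posts. I'll descend to just above the highest possible seat and get a rough prior on hook height from the first image.

>>> {"op": "move_arm", "data": {"jaw": [255, 255, 255, 255, 255, 255, 255, 255], "dp": [[-0.0006, 0.0002, 0.0055], [-0.0006, 0.0002, 0.009], [0, 0, 0.009], [0, 0, 0.009], [0, 0, 0.009], [0, 0, 0.009], [0, 0, 0.004], [0, 0, 0]], "rotation": [[0, 0, 0], [0, 0, 0], [0, 0, 0], [0, 0, 0], [0, 0, 0], [0, 0, 0], [0, 0, 0], [0, 0, 0]]}}

```text
clock: 10.07
position: [0.5613, -0.2269, 0.2192]
tool_rot: [-3.141, 0.0, 1.655]
force: [-0.2, -0.2, -4.5]
grip_width: 0.0147
```

```bash
python3 - <<'E'
from h import *
s=bot.observe(); print(s["position"],s["force"],s["moment"],s["tool_rot"])
im=cv2.imread("pics/scene0.png"); im=cv2.resize(im[190:270,235:320],None,fx=7,fy=7,interpolation=cv2.INTER_CUBIC)
o=np.array([.561,-.2235,0]);x=np.array([np.cos(.085),np.sin(.085),0]);y=np.array([-x[1],x[0],0])
for sgn in (1,-1):
  for h in (-14,0,14):   # bottom of the hook bar = seat-13
    P=o+sgn*.09*y+[0,0,.215+h/1000-.013]
    Q=np.array([P-.02*x,P+.02*x]); q=((proj("scene",Q)-[235,190]+.5)*7).astype(int)
    cv2.line(im,tuple(q[0].tolist()),tuple(q[1].tolist()),(0,0,255) if h==0 else (255,0,0),1)
cv2.imwrite("pics/s4.png",im)
E
```

```text
[ 0.56126824 -0.22694432  0.21915228] [-0.21724241 -0.18162191 -4.47035321] [-0.08565366 -0.00645813 -0.00739028] [-3.14134585e+00  2.09305318e-05  1.65528489e+00]
```

View pics/s4.png

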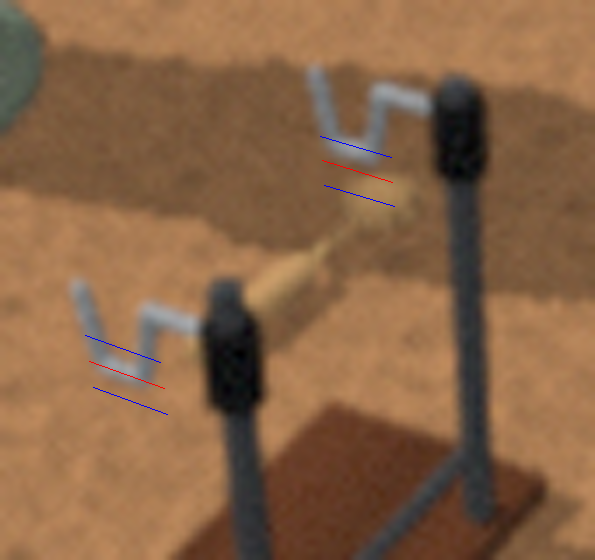

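The prior from the image puts the left hook about 8 mm above mid height and the right about 2–3 mm below. I'll tilt about 0.06 rad with the left end up, then feel downwards.

>>> {"op": "move_arm", "data": {"jaw": [255, 255, 255, 255, 255, 255, 255], "dp": [[0, 0, 0], [0, 0, 0], [0, 0, 0.004], [0, 0, 0.004], [0, 0, 0.002], [0, 0, 0], [0, 0, 0]], "rotation": [[0, 0.008, 0], [0, 0.008, 0], [0, 0, 0], [0, 0, 0], [0, 0, 0], [0, 0, 0], [0, 0, 0]]}}

```text
clock: 10.95
position: [0.5613, -0.2264, 0.2114]
tool_rot: [3.142, -0.05, 1.655]
force: [0.5, -0.2, -4.9]
grip_width: 0.0156
```

```bash
cat > s.py <<'E'
from h import *
f=[];
for i in range(4):
    s=bot.observe(); f.append(np.r_[s["force"],s["moment"]]); grab_frame("wrist")
s=bot.observe(); f.append(np.r_[s["force"],s["moment"]])
f=np.array(f); print(s["clock"],s["position"].round(4),s["tool_rot"].round(4)); print("mean",f.mean(0).round(3),"std",f.std(0).round(3))
E
python3 s.py
```

```text
11.15 [ 0.5613 -0.2265  0.2114] [ 3.1415 -0.0502  1.6554]
mean [ 0.182 -0.142 -5.001 -0.113 -0.022 -0.015] std [0.229 0.217 0.269 0.011 0.028 0.029]
```

>>> {"op": "move_arm", "data": {"jaw": [255, 255, 255], "dp": [[0, 0, 0.00125], [0, 0, 0.00125], [0, 0, 0]], "rotation": [[0, 0, 0], [0, 0, 0], [0, 0, 0]]}}

```text
clock: 11.52
position: [0.5612, -0.2264, 0.2092]
tool_rot: [-3.141, -0.05, 1.655]
force: [0.9, 0.3, -4.9]
grip_width: 0.015
```

>>> {"op": "move_arm", "data": {"jaw": [255, 255, 255], "dp": [[0, 0, 0.00125], [0, 0, 0.00125], [0, 0, 0]], "rotation": [[0, 0, 0], [0, 0, 0], [0, 0, 0]]}}

```text
clock: 11.9
position: [0.5613, -0.2263, 0.2072]
tool_rot: [-3.141, -0.05, 1.655]
force: [0.3, 0.5, -4.8]
grip_width: 0.0155
```

>>> {"op": "move_arm", "data": {"jaw": [255, 255, 255], "dp": [[0, 0, 0.001], [0, 0, 0.001], [0, 0, 0]], "rotation": [[0, 0, 0], [0, 0, 0], [0, 0, 0]]}}

```text
clock: 12.28
position: [0.5612, -0.2262, 0.2057]
tool_rot: [-3.142, -0.05, 1.655]
force: [0.5, 1.0, -5.0]
grip_width: 0.0154
```

>>> {"op": "move_arm", "data": {"jaw": [255, 255, 255], "dp": [[0, 0, 0.001], [0, 0, 0.001], [0, 0, 0]], "rotation": [[0, 0, 0], [0, 0, 0], [0, 0, 0]]}}

```text
clock: 12.65
position: [0.5613, -0.2261, 0.2041]
tool_rot: [-3.142, -0.05, 1.655]
force: [0.9, -0.3, -5.1]
grip_width: 0.0157
```

>>> {"op": "move_arm", "data": {"jaw": [255, 255, 255], "dp": [[0, 0, 0.001], [0, 0, 0.001], [0, 0, 0]], "rotation": [[0, 0, 0], [0, 0, 0], [0, 0, 0]]}}

```text
clock: 13.02
position: [0.5613, -0.2261, 0.2025]
tool_rot: [3.142, -0.05, 1.655]
force: [0.0, 0.3, -3.1]
grip_width: 0.0155
```

```bash
python3 s.py
```

```text
13.225 [ 0.5613 -0.2261  0.2026] [ 3.1415 -0.0502  1.6553]
mean [-2.000e-02  3.080e-01 -3.827e+00 -6.900e-02 -8.000e-03 -3.000e-03] std [0.802 0.395 0.381 0.024 0.039 0.021]
```

>>> {"op": "move_arm", "data": {"jaw": [255, 255, 255], "dp": [[0, 0, 0.0005], [0, 0, 0.0005], [0, 0, 0]], "rotation": [[0, 0, 0], [0, 0, 0], [0, 0, 0]]}}

```text
clock: 13.6
position: [0.5613, -0.2261, 0.2018]
tool_rot: [3.141, -0.05, 1.655]
force: [-0.1, 0.3, -1.9]
grip_width: 0.0154
```

```bash
python3 s.py
```

```text
13.8 [ 0.5613 -0.2261  0.2018] [ 3.1415 -0.0502  1.6553]
mean [-0.173 -0.265 -1.128  0.033  0.06   0.004] std [0.27  0.658 0.522 0.022 0.022 0.045]
```

>>> {"op": "move_arm", "data": {"jaw": [255, 255, 255], "dp": [[0, 0, 0.0004], [0, 0, 0.0004], [0, 0, 0]], "rotation": [[0, 0, 0], [0, 0, 0], [0, 0, 0]]}}

```text
clock: 14.18
position: [0.5613, -0.2261, 0.2012]
tool_rot: [3.141, -0.05, 1.655]
force: [-0.6, -0.3, 2.6]
grip_width: 0.0151
```

```bash
python3 s.py
```

```text
14.375 [ 0.5613 -0.226   0.2012] [ 3.1414 -0.0501  1.6553]
mean [-0.66  -0.808  2.83   0.038  0.16   0.028] std [0.464 0.678 0.449 0.039 0.036 0.028]
```

Both hooks now bear, at roughly 4.6 N left and 3.2 N right, and the last increment split evenly between them. I'll hold for a second.

>>> {"op": "move_arm", "data": {"jaw": [255, 255, 255, 255, 255, 255, 255, 255, 255, 255], "dp": [[0, 0, 0], [0, 0, 0], [0, 0, 0], [0, 0, 0], [0, 0, 0], [0, 0, 0], [0, 0, 0], [0, 0, 0], [0, 0, 0], [0, 0, 0]], "rotation": [[0, 0, 0], [0, 0, 0], [0, 0, 0], [0, 0, 0], [0, 0, 0], [0, 0, 0], [0, 0, 0], [0, 0, 0], [0, 0, 0], [0, 0, 0]]}}

```text
clock: 15.62
position: [0.5613, -0.226, 0.2011]
tool_rot: [3.142, -0.05, 1.655]
force: [0.3, -1.9, 4.5]
grip_width: 0.0152
```

```bash
python3 s.py; python3 - <<'E'
from h import *
w=grab_frame("wrist"); sc=grab_frame("scene")
cv2.imwrite("pics/m5.png",np.hstack([cv2.resize(w[:220,230:500],None,fx=1.5,fy=1.5),cv2.resize(sc[190:300,220:330],(330,330))]))
E
```

```text
15.825 [ 0.5612 -0.226   0.2011] [ 3.1416 -0.0502  1.6553]
mean [ 0.457 -1.717  4.317 -0.19  -0.069  0.019] std [0.589 0.194 0.343 0.012 0.023 0.014]
```

View pics/m5.png

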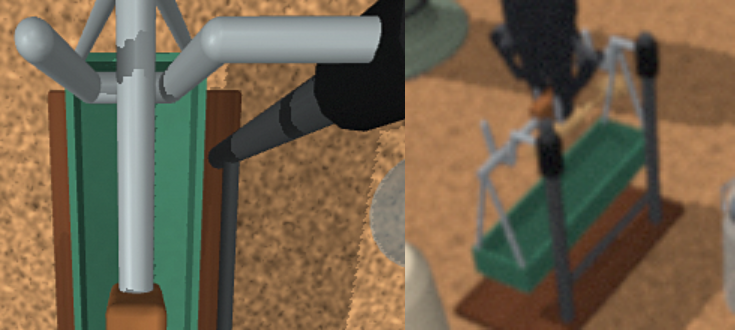

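The rod sits in both cups (seen in both views) and the wrist carries about 9 N beyond its free-hanging reading. I'll ease the press to about the rack's own weight, soften the grip, and check again before opening.

>>> {"op": "move_arm", "data": {"jaw": [255, 255, 255, 255, 255, 255, 255, 255], "dp": [[0, 0, -0.0004], [0, 0, -0.0003], [0, 0, 0], [0, 0, 0], [0, 0, 0], [0, 0, 0], [0, 0, 0], [0, 0, 0]], "rotation": [[0, 0, 0], [0, 0, 0], [0, 0, 0], [0, 0, 0], [0, 0, 0], [0, 0, 0], [0, 0, 0], [0, 0, 0]], "squeeze": 25}}

```text
clock: 16.92
position: [0.5612, -0.226, 0.2016]
tool_rot: [-3.141, -0.05, 1.655]
force: [0.8, -2.1, -0.8]
grip_width: 0.0153
```

```bash
python3 s.py
```

```text
17.125 [ 0.5612 -0.226   0.2016] [-3.1415 -0.0503  1.6554]
mean [ 1.043e+00 -1.766e+00 -2.080e-01 -2.830e-01 -2.140e-01 -1.000e-03] std [0.348 0.267 0.683 0.023 0.027 0.016]
```

>>> {"op": "move_arm", "data": {"jaw": [200, 190, 180, 170, 150, 120, 80, 40, 0, 0], "dp": [[0, 0, 0], [0, 0, 0], [0, 0, 0], [0, 0, 0], [0, 0, 0], [0, 0, 0], [0, 0, 0], [0, 0, 0], [0, 0, 0], [0, 0, 0]], "rotation": [[0, 0, 0], [0, 0, 0], [0, 0, 0], [0, 0, 0], [0, 0, 0], [0, 0, 0], [0, 0, 0], [0, 0, 0], [0, 0, 0], [0, 0, 0]]}}

```text
clock: 18.38
position: [0.5613, -0.226, 0.2016]
tool_rot: [-3.142, -0.05, 1.655]
force: [-0.9, 0.2, -0.7]
grip_width: 0.0857
```

```bash
python3 s.py; python3 - <<'E'
from h import *
w=grab_frame("wrist"); sc=grab_frame("scene")
cv2.imwrite("pics/m6.png",np.hstack([cv2.resize(w,(560,350)),cv2.resize(sc[190:300,220:290],(223,350))]))
E
```

```text
18.575 [ 0.5613 -0.226   0.2016] [-3.1416 -0.0503  1.6554]
mean [-0.43  -0.    -0.102 -0.039 -0.018 -0.012] std [0.27  0.317 0.567 0.019 0.033 0.035]
```

View pics/m6.png

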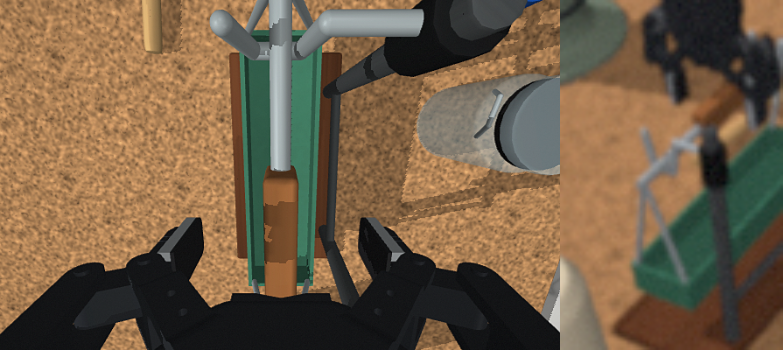

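The jaws are clear and the rack hangs in both cups. Retreating upwards.

>>> {"op": "move_arm", "data": {"jaw": [0, 0, 0, 0, 0, 0, 0, 0, 0, 0], "dp": [[0, 0, -0.008], [0, 0, -0.015], [0, 0, -0.025], [0, 0, -0.03], [0, 0, -0.03], [0, 0, -0.03], [0, 0, -0.02], [0, 0, 0], [0, 0, 0], [0, 0, 0]], "rotation": [[0, 0, 0], [0, 0, 0], [0, 0, 0], [0, 0, 0], [0, 0, 0], [0, 0, 0], [0, 0, 0], [0, 0, 0], [0, 0, 0], [0, 0, 0]]}}

```text
clock: 19.92
position: [0.5616, -0.2321, 0.3271]
tool_rot: [-3.14, -0.051, 1.655]
force: [0.1, 0.0, 0.5]
grip_width: 0.0854
```

```bash
python3 s.py; python3 - <<'E'
from h import *
w=grab_frame("wrist"); sc=grab_frame("scene"); w0=w
cv2.imwrite("pics/m7.png",np.hstack([cv2.resize(w,(480,300)),cv2.resize(sc[190:310,210:338],(320,300))]))
E
```

```text
20.125 [ 0.5617 -0.2323  0.3276] [-3.1411 -0.0503  1.6554]
mean [-0.009  0.087  0.403 -0.055  0.005 -0.011] std [0.665 0.322 0.204 0.011 0.026 0.019]
```

View pics/m7.png

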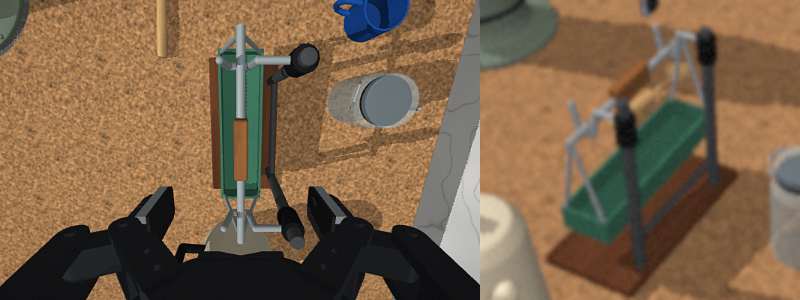

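The rack hangs by its rod in both hooks and the gripper is clear. I'll wait another second, check that it isn't moving, and hand in.

>>> {"op": "move_arm", "data": {"jaw": [0, 0, 0, 0, 0, 0, 0, 0], "dp": [[0, 0, 0], [0, 0, 0], [0, 0, 0], [0, 0, 0], [0, 0, 0], [0, 0, 0], [0, 0, 0], [0, 0, 0]], "rotation": [[0, 0, 0], [0, 0, 0], [0, 0, 0], [0, 0, 0], [0, 0, 0], [0, 0, 0], [0, 0, 0], [0, 0, 0]]}}

```text
clock: 21.22
position: [0.5618, -0.2324, 0.3279]
tool_rot: [3.142, -0.05, 1.655]
force: [0.0, 1.5, 0.4]
grip_width: 0.0853
```

```bash
python3 - <<'E'
from h import *
from workcell import workorder
f=[grab_frame("scene")[190:310,210:338] for _ in range(6)]
print("scene diff",cv2.absdiff(f[0],f[5]).max(),cv2.absdiff(f[0],f[5]).mean())
c=calibration("wrist"); w=grab_frame("wrist"); h=cv2.cvtColor(w,cv2.COLOR_BGR2HSV)
m=cv2.inRange(h,(5,130,90),(14,255,255)); m[:150]=0;m[245:]=0;m[:,:306]=0;m[:,335:]=0
ys,xs=np.nonzero(m); g=ray("w",[[(xs.min()+xs.max())/2,ys.min()],[(xs.min()+xs.max())/2,ys.max()]],.235,c).mean(0)
x=np.array([np.cos(.085),np.sin(.085),0]);d=g-[.561,-.2235,0]; print("grip",g.round(4),"in seat_mid x,y",d@x,d@[-x[1],x[0],0])
print(workorder.job_done())
E
```

```text
scene diff 24 2.3814453125
grip [ 0.5616 -0.2242  0.235 ] in seat_mid x,y 0.0005460718846473641 -0.000705024982850196
the job is handed in; nothing more can be done
None
```

The rack is hanging by its rod in both hooks. The gripper has let go and withdrawn upwards, and the job was handed in at about 21.5 s of the 72 s; no verdict was reported.

- **Levelling:** I tilted the rod about 0.05 rad, left end up, from a rough look at the hook heights. Then I pressed down in steps of 2 mm or less until both hooks carried load. Forces came from the wrist force and moment readings. At the peak each hook bore an estimated 4–5 N, and I held that for over a second before easing off and releasing.
- **Final position:** The last wrist picture puts the middle of the rod about 1 mm from the seat midpoint in both x and y. The height relies on the felt contact, about 3 mm above mid height.
- **Released:** The wrist force was back near zero with the jaws open, and the last pictures show the rod in both cups and the gripper clear.

- **Uncertain load split:** The moment reading drifted during the hold. After I eased off, it suggested about 1.4 N on the left and 3.4 N on the right, or about 2.8 N and 2 N if the moment is measured higher up the wrist. Both hooks bear either way, but the exact split is uncertain.
- **Weak stillness check:** Two scene pictures about a quarter second apart differed only slightly (mean 2.4 of 255), which I took as camera noise. I did not measure the rack's speed.
- **Bystanders not re-measured:** I did not measure them again at the end. The arm never went near them, and the jar, cup and spoon looked undisturbed where they appeared in the last pictures.

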